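# Take a copper coupling out of the slide-lid fittings box

### The arm

A 6-joint arm with a two-finger parallel gripper is mounted at the origin on the work surface. World frame = base frame: x ahead of the robot, y to its left, z up, the work surface at z = 0. Lengths are in m, angles in rad, forces in N, time in s.
With the tool pointing down it reaches from about 0.225 to 0.875 m from the base axis. Payload 3.4 kg.
Tool frame: the origin (TCP) lies on the centre line of the jaws, within the pads' length; the fingertips stand 14 mm ahead of it and the grasp point (between the pads) lies 5 mm behind it; z points along the fingers, y is the line along which they close (so a half turn about z gives the same grasp; the last joint's range is limited). The gripper opens to 85 mm and grips with 20 to 120 N. Pads are 22 mm wide; open, the fingers measure 114 mm over their backs; the gripper's body (76 mm by 85 mm) begins 54 mm behind the grasp point. The pads swing forward as they close: fully open they stand 13 mm farther back than shut.
Start: joints at [-1.243, 0.276, 1.505, -0, 1.361, -0.121], TCP at [0.249, -0.518, 0.245] pointing down, gripper open.
Joint ranges: [-2.89, 2.89], [-0.75, 2.08], [0.22, 2.7], [-1.18, 4.32], [0.11, 2.71], [-2.7, 2.7]. Speed limits (rad/s): [2.57, 2.57, 3.14, 3.14, 3.14, 3.14].

### API

Orientations are given as a unit quaternion [w, x, y, z].
In Python, from rig import manip, eyes gives the robot as it stands.
- The arm moves only by the shell command python3 -m creep 'ROWS' [FORCE]. ROWS is JSON, a list of rows, each a list of 5 numbers: the opening, from 0 (shut) to 1 (fully open), then the shift along the tool's x, y, z normalised to -1 to 1, where 1 is 0.5 m, then the turn about the tool's z normalised to -1 to 1, where 1 is 360 degrees. In form: [[fingers, dx, dy, dz, spin], ...]. A call has 1 to 10 rows; each row is the pose to reach, as a shift and turn from the pose commanded when the call began, along the tool's axes at that moment, turning the shorter way round; what a row does not reach only later rows make up. A row lasts 1/10 s, in which the tool goes at most 50 mm and 8.59 degrees, less where a joint would pass 70% of its speed; a pose out of reach is approached as far as the arm can. A call with a number of a shift or a turn outside -1 to 1 is refused whole. A call with a gripper value outside its range is refused whole. The fingers move at their own pace and stop on an object; FORCE is the grip in N (left out, the last holds). Time passes only in rows, so rows that repeat a pose let the fingers close. It gives the time, the measured TCP pose, the force, the opening and the grip force at its end, in the units of the state.
- manip.get_state(): the state, without advancing time (a new reading comes with each control period).
- eyes.get_image(name): name is "scene" or "top" or "wrist"; returns a dict with "frame" (420x560x3 uint8, red, green, blue), "fx", "fy", "cx", "cy" (pixels), "k1" (the pictures are not rectified: a ray, as slopes to the right and down, at radius r is drawn at 1 + k1 r^2 times it, then the intrinsics apply), "R" (3x3) and "t" (3): a world point X has camera coordinates R X + t. Camera axes: x right, y down, z forward; pixel columns grow to the right and rows downward; lengths in m; the calibration is good to about 2 mm. A picture is of the moment at which its call begins. There is no depth.
- manip.sign_off(): hands the job in; it is judged then, once.
Trained networks look in the newest picture that a camera, given by its name, has taken for a name from the list of things; names that differ only in an ending like _2 or _b are one class to them, and where a whole thing is asked for, a point or a joint stands for the part that bears it (a point fixed in the world has none). Each returns a list of dicts, best first, with "confidence" (0 to 1); they miss things now and then, are a little off and sometimes report something else, mostly with a low value. They report only what shows in the picture. A call takes as long as a camera call. They do not tell look-alikes from the thing itself.
- eyes.regions_of(camera, label): "mask" (420x560 bool, what is visible of it) and "bbox" ([left, top, right, bottom] in pixels, round what is visible of it).
- eyes.place_of(camera, label): "centre" ([column, row] in pixels: a listed point, or the origin of a listed thing).
The state is a dict: "clock": time; "qpos": joint angles; "qd": joint speeds; "effort": joint torques, N m; "position": TCP position; "ee_rot": TCP orientation; "contact_force": force on the tool from outside, world axes, zero at the start; "moment": the same for the moment, N m; "width": finger opening in m; "gripper_force": force on a finger pad.
Only numpy, scipy, OpenCV 4.12 (cv2) and the standard library are available. Lean on these libraries where they do the work, as an engineer would, in place of code of your own. Each camera call takes 0.05 s, during which the arm holds its last target. There are 200 camera calls.

### The job

Slide the lid of the wooden fittings box out of its grooves by its grip bar until it is clear of the box, and lay it flat on the bench with the bar up. Then lift the copper coupling (the taller of the two fittings inside) out of the box and stand it upright on the white soldering tile.

Things in the scene. Friction and masses are not known exactly. Their poses are not given: they have to be found in the camera images.
- box: Fixed open wooden box 170 (x) x 134 (y) x 64 mm high; origin: centre of underside. Floor 6 mm, inside 150 x 110. Long walls 12 thick with lid grooves 50-58 mm up. The lid leaves only at the front (box -x), over the 47 mm high front wall; the +x end is closed. Under the lid two copper fittings stand on the centreline, one about 36 mm to each side of the middle along x; which is where varies.
- lid: Loose pale wooden lid 160 (x) x 119 (y) x 5 mm, 130 g; origin: centre of underside. Closed, it lies 50 mm up, its origin 7 mm from the box's towards box -x, axes as the box's. Play 2.5 mm sideways, 3 mm vertical; slides freely, off after 160 mm towards box -x. Grip bar across its top: 12 thick (x) x 60 long (y), centre at lid x = -50 mm, from 5 to 33 mm above the underside.
- coupling: Loose copper pipe coupling in the box, 120 g: upright cylinder 36 mm tall, 31 mm diameter, with a 4 mm high, 34 mm wide bead at each end and a dark round mouth on top; origin: centre of its underside, z up. The other fitting in the box is a lower copper end cap, 34 mm diameter, about 17 mm tall, with a domed top.
- tile: White ceramic soldering tile with grey scorch marks, fixed flat on the bench, 130 x 130 x 12 mm; origin at the centre of its underside, z up, top 12 mm above the bench. The coupling must stand wholly on it: centre within 48 mm of the tile's centre along each tile axis.
Not all that is in view belongs to the job. There is more than one size of the lid; the job needs the middle-sized.

How it is judged:
On the way, in this order (a step that is already met when the one before it is completed fails the run):
1. the lid is out of the grooves and lies flat on the bench, bar up (height (world z) of lid below 0.01 m and angle between lid's own z axis and vertical below 0.12 rad), for 0.2 s.
2. the coupling is lifted out of the box (z of coupling in the frame of box above 0.064 m), for 0.1 s.
At the end, for the whole second after the job is handed in: The lid lies flat on the bench, bar up (within 10 mm of the bench, tilt under 7 degrees), and the coupling stands upright on the tile (tilt under 10 degrees, centre within 48 mm of the tile's along each tile axis, foot within 5 mm of its top), both at rest (all of step 1 and linear speed of each of lid, coupling below 0.03 m/s and x of coupling in the frame of tile between -0.048 and 0.048 m and y of coupling in the frame of tile between -0.048 and 0.048 m and z of coupling in the frame of tile between 0.007 and 0.017 m and angle between coupling's own z axis and vertical below 0.17 rad); the robot touches nothing.
It also fails if it takes over 51 s, if anything falls off the work surface, if the arm or the gripper's body presses on something with over 40 N, if the wrist force passes 120 N, or if a joint passes its speed limit or range.

## Working session

There is one attempt and no reset: what is moved stays moved. The work goes in short steps, Python scripts to look and compute and a shell command to move; the robot and the scene stay as the last step left them, time stands still between calls to the robot, and variables do not carry over. Pictures are saved under pics/ and viewed, at most 10 in all, crops included, and the job is handed in when it is done.

```bash
mkdir -p pics; ls
cat > h.py <<'E'
import numpy as np, cv2, sys
from rig import manip, eyes
def save(im,n): cv2.imwrite('pics/'+n+'.png',im['frame'][:,:,::-1])
def ray(im,u,v):
    K=np.array([[im['fx'],0,im['cx']],[0,im['fy'],im['cy']],[0,0,1.]])
    p=cv2.undistortPoints(np.array([[[u,v]]],float),K,np.array([im['k1'],0,0,0.]))[0,0]
    R=np.array(im['R']);t=np.array(im['t'])
    return -R.T@t, R.T@np.array([p[0],p[1],1])
def at(im,u,v,z):
    c,d=ray(im,u,v); return c+d*(z-c[2])/d[2]
def proj(im,X):
    K=np.array([[im['fx'],0,im['cx']],[0,im['fy'],im['cy']],[0,0,1.]])
    R=np.array(im['R']);t=np.array(im['t'])
    return cv2.projectPoints(np.atleast_2d(np.array(X,float)),cv2.Rodrigues(R)[0],t,K,np.array([im['k1'],0,0,0.]))[0][:,0]
E
python3 - <<'E'
from h import *
a=eyes.get_image('scene');save(a,'s0');b=eyes.get_image('top');save(b,'t0')
print(manip.get_state())
for n in ('scene','top'):
  for l in ('box','lid','coupling','tile'):
    for d in eyes.place_of(n,l)[:4]: print(n,l,np.round(d['centre'],1),d['confidence'])
for i in (a,b): print(-np.array(i['R']).T@i['t'],i['fx'],i['k1'])
E
```

```text
pics
{'clock': 0.1, 'qpos': array([-1.24302127e+00,  2.76533970e-01,  1.50604004e+00,  1.25132580e-05,
        1.36072891e+00, -1.20999536e-01]), 'qd': array([ 0.0004816 , -0.00201844, -0.00288809,  0.00048792, -0.00137793,
        0.00084538]), 'effort': array([ 1.00248206e-03, -4.17699516e+01, -2.46405888e+01, -2.51801948e-04,
        5.82948749e-03,  1.60524769e-05]), 'position': array([ 0.24931634, -0.51761218,  0.2445116 ]), 'ee_rot': array([-8.51197644e-04,  9.74930557e-01,  2.22507703e-01, -8.21675083e-05]), 'contact_force': array([ 0.95111675, -0.77760381, -0.06734025]), 'moment': array([-0.05924194, -0.00920874, -0.0247482 ]), 'gripper_force': 0.0, 'width': 0.08530587633863915}
scene lid [268.7 150.6] 0.72
scene lid [358.1 199.9] 0.65
scene lid [406.3 160.7] 0.65
scene tile [226.1 390.6] 0.77
top lid [210.1 280.3] 0.88
top lid [226.5 177.6] 0.83
top lid [154.3 172.6] 0.72
top lid [400. 178.] 0.53
top tile [399.4 178.1] 0.59
[ 0.85838643 -0.55142357  1.02780607] 531.6731335649789 0.05272619034938913
[0.4021681  0.02860603 1.51543132] 523.3016560465283 -0.1848529687030276
```

View pics/t0.png

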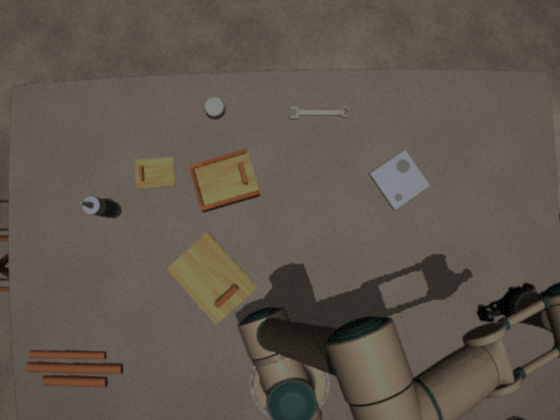

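View pics/s0.png

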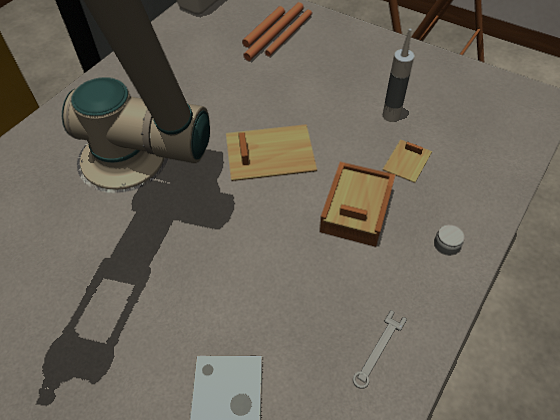

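The top view shows the closed box at about (225,180) with its bar at (243,173), so the front faces image right. The tile is at (400,179). The loose lids at (212,280) and (155,173) are the decoy sizes. Next I measure the box and tile.

Run:
```python
from h import *
b=eyes.get_image('top')
def rect(mask,im,z):
    c=max(cv2.findContours(mask.astype(np.uint8),cv2.RETR_EXTERNAL,cv2.CHAIN_APPROX_NONE)[0],key=cv2.contourArea)
    P=np.array([at(im,*p[0],z)[:2] for p in c])
    r=cv2.minAreaRect((P*1000).astype(np.float32)); return np.round(r[0],1),np.round(r[1],1),round(r[2],1)
for l,z in (('box',.064),('lid',.055),('tile',.012)):
    for d in eyes.regions_of('top',l)[:4]:
        if d['mask'].sum()>50: print(l,d['confidence'],d['bbox'],rect(d['mask'],b,z))
# colour segmentation of box walls/bar
f=b['frame'].astype(int);hsv=cv2.cvtColor(b['frame'],cv2.COLOR_RGB2HSV)
cr=b['frame'][135:225,175:275];cv2.imwrite('pics/tc.png',cv2.resize(cr,None,fx=6,fy=6,interpolation=cv2.INTER_NEAREST)[:,:,::-1])
print(hsv[173,243],hsv[185,215],hsv[206,220],hsv[180,193],hsv[230,225])
```

```text
lid 0.89 [133.8, 155.6, 176.6, 186.3] (array([618. , 366.3]), array([ 85.7, 116.3]), 3.3)
lid 0.86 [166.3, 235.2, 257.6, 323.9] (array([316.2, 208.5]), array([215.6, 157.9]), 40.9)
lid 0.77 [195.6, 154.3, 257.5, 206.3] (array([594.2, 162.1]), array([110.5, 157.5]), 15.1)
tile 0.98 [368.9, 149.7, 426.8, 210.1] (array([ 585.6, -339.4]), array([133.3, 133.9]), 33.2)
[ 12 159 125] [ 22 108 127] [  7 127  46] [ 11 138 109] [ 16  42 104]
```

View pics/tc.png

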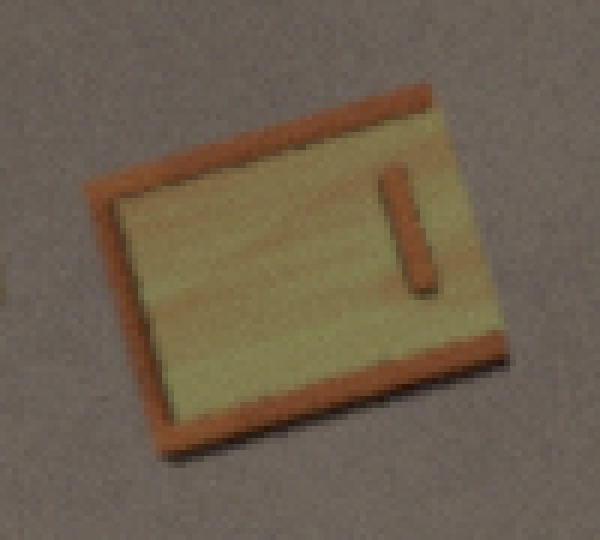

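The crop shows the box top corners near crop pixels (430,85), (507,358), (165,455) and (87,185). The bar runs from (393,170) to (425,292).

```bash
cat > m.py <<'E'
from h import *
b=eyes.get_image('top')
P=np.array([at(b,175+u/6-.5,135+v/6-.5,.064)[:2] for u,v in ((430,86),(507,356),(165,455),(87,185))])
print(P.round(4)); print([np.linalg.norm(P[i]-P[i-1]).round(4) for i in range(4)])
c=P.mean(0); ex=(P[3]+P[2]-P[0]-P[1]); ex/=np.linalg.norm(ex)  # box +x
ey=P[3]-P[2]+P[0]-P[1]; print('box c',c,'yaw',np.degrees(np.arctan2(ex[1],ex[0])), 'ey',np.degrees(np.arctan2(ey[1],ey[0])))
bar=[at(b,175+u/6-.5,135+v/6-.5,.083)[:2] for u,v in ((393,170),(425,290))]
print('bar',np.mean(bar,0),np.linalg.norm(bar[0]-bar[1]),'pred',c-ex*.057)
s=manip.get_state();from scipy.spatial.transform import Rotation as R
q=s['ee_rot'];M=R.from_quat([q[1],q[2],q[3],q[0]]).as_matrix();print(M.round(3),s['position'])
E
python3 m.py
```

```text
[[0.6745 0.1023]
 [0.5465 0.0694]
 [0.5048 0.2296]
 [0.6327 0.2644]]
[np.float64(0.1674), np.float64(0.1321), np.float64(0.1656), np.float64(0.1325)]
box c [0.58962747 0.16642419] yaw 104.53016387545746 ey 14.825795322486883
bar [0.60415762 0.11249171] 0.05769547854420425 pred [0.60392818 0.11124729]
[[ 0.901  0.434  0.   ]
 [ 0.434 -0.901 -0.   ]
 [-0.     0.    -1.   ]] [ 0.2494994  -0.51808902  0.24536735]
```

```bash
cat > d.py <<'E'
from h import *
from scipy.spatial.transform import Rotation as R
s=manip.get_state();q=s['ee_rot'];M=R.from_quat([q[1],q[2],q[3],q[0]]).as_matrix()
a=list(map(float,sys.argv[1:]));d=np.array(a[:3])-s['position']
yaw=np.degrees(np.arctan2(M[1,1],M[0,1]));w=(a[3]-yaw+90)%180-90 if len(a)>3 else 0
print('units',(M.T@d/.5).round(4),'dist',np.linalg.norm(d).round(3),'spin',round(-w/360,4),'pos',s['position'].round(4),'yaw y',yaw.round(1),'t',s['clock'],'w',s['width'],s['gripper_force'],s['contact_force'].round(1))
E
python3 -m creep '[[0.6,0.1,-0.07,0,0],[0.6,0.2,-0.14,0,0.01],[0.6,0.28,-0.195,0,0.02],[0.6,0.36,-0.25,0,0.03],[0.6,0.44,-0.307,0,0.031],[0.6,0.52,-0.362,0,0.031],[0.6,0.594,-0.414,0,0.031],[0.6,0.594,-0.414,0,0.031]]' 60; python3 d.py .604 .112 .14 -75.3
```

```text
clock: 1.55
position: [0.4287, -0.1985, 0.2456]
ee_rot: [-0.001, 0.992, 0.129, 0.001]
contact_force: [-0.5, -1.4, 0.5]
width: 0.0513
gripper_force: 0.0
units [ 0.4974 -0.5102  0.2128] dist 0.372 spin 0.0004 pos [ 0.4287 -0.1985  0.2456] yaw y -75.2 t 1.55 w 0.05134393625632081 0.0 [-0.5 -1.4  0.5]
```

```bash
python3 -m creep '[[0.6,0.08,-0.082,0.02,0],[0.6,0.15,-0.154,0.05,0],[0.6,0.22,-0.226,0.08,0],[0.6,0.29,-0.298,0.12,0],[0.6,0.36,-0.37,0.15,0],[0.6,0.43,-0.44,0.18,0],[0.6,0.48,-0.49,0.2,0],[0.6,0.497,-0.51,0.212,0],[0.6,0.497,-0.51,0.212,0]]'; python3 d.py .604 .112 .072 -75.3
python3 - <<'E'
from h import *
a=eyes.get_image('wrist');save(a,'w0')
c=np.array([.5896,.1664]);e=np.array([np.cos(np.radians(104.7)),np.sin(np.radians(104.7))]);n=np.array([-e[1],e[0]])
print(proj(a,[[*(c+e*x+n*y),.083] for x,y in ((-.063,-.03),(-.063,.03),(-.051,.03),(-.051,-.03))]).round(0).tolist())
E
```

```text
clock: 2.45
position: [0.6042, 0.1083, 0.1374]
ee_rot: [-0.0, 0.992, 0.128, -0.001]
contact_force: [1.0, -0.6, -0.0]
width: 0.0512
gripper_force: 0.0
units [ 0.0019 -0.0072  0.1308] dist 0.066 spin 0.0001 pos [0.6042 0.1083 0.1374] yaw y -75.3 t 2.45 w 0.0511697455837995 0.0 [ 1.  -0.6 -0. ]
[[285.0, 195.0], [284.0, 283.0], [266.0, 283.0], [265.0, 195.0]]
```

View pics/w0.png

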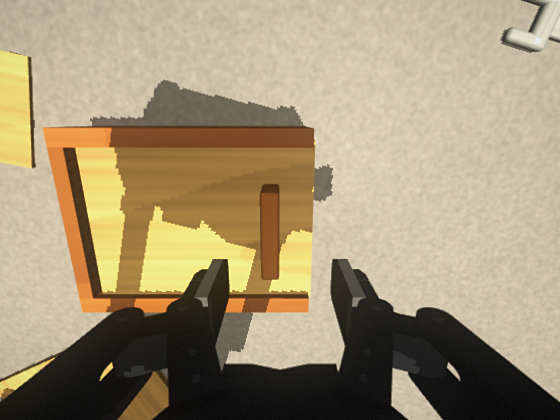

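The wrist view shows the bar at columns 262–279, rows 186–278, between the jaws and parallel to the pads. The box walls line up with the image axes. I descend and grip.

```bash
python3 -m creep '[[0.6,0.004,-0.007,0.03,0],[0.6,0.005,-0.007,0.07,0],[0.6,0.005,-0.007,0.105,0],[0.6,0.005,-0.007,0.125,0],[0.6,0.005,-0.007,0.13,0],[0.6,0.005,-0.007,0.13,0],[0.3,0.005,-0.007,0.13,0],[0,0.005,-0.007,0.13,0],[0,0.005,-0.007,0.13,0],[0,0.005,-0.007,0.13,0]]' 60
python3 -m creep '[[0,0,0,0,0],[0,0,0,0,0],[0,0,0,0,0]]' ; python3 d.py .604 .112 .072 -75.3
```

```text
clock: 3.5
position: [0.6058, 0.1108, 0.0753]
ee_rot: [0.0, 0.992, 0.127, 0.001]
contact_force: [-1.9, 0.9, 5.0]
width: 0.0107
gripper_force: 60.6
clock: 3.8
position: [0.6058, 0.1108, 0.0753]
ee_rot: [0.0, 0.992, 0.127, 0.001]
contact_force: [-1.2, 0.0, 5.3]
width: 0.0107
gripper_force: 60.7
units [-0.0029 -0.0033  0.0067] dist 0.004 spin -0.0004 pos [0.6058 0.1108 0.0753] yaw y -75.4 t 3.8 w 0.010677032512209712 60.67690372467041 [-1.2  0.   5.3]
```

```bash
python3 -m creep '[[0,0,0,-0.006,0],[0,0,0,-0.006,0],[0,0,0.01,-0.006,0],[0,0,0.025,-0.006,0],[0,0,0.045,-0.006,0],[0,0,0.07,-0.006,0],[0,0,0.07,-0.006,0]]'; python3 d.py .6514 -.0727 .077
```

```text
clock: 4.5
position: [0.6148, 0.0744, 0.0772]
ee_rot: [0.001, 0.992, 0.126, 0.0]
contact_force: [0.5, 0.2, -1.9]
width: 0.0109
gripper_force: 59.6
units [-0.0026  0.3032  0.0007] dist 0.152 spin 0.0 pos [0.6148 0.0744 0.0772] yaw y -75.6 t 4.5 w 0.010896358947571745 59.55379664897919 [ 0.5  0.2 -1.9]
```

```bash
python3 -m creep '[[0,0,0.03,0,0],[0,0,0.07,0,0],[0,0,0.11,0,0],[0,0,0.15,0,0],[0,0,0.19,0,0],[0,0,0.23,0,0],[0,0,0.27,0,0],[0,0,0.31,0,0],[0,0,0.34,0,0],[0,0,0.34,0,0]]'; python3 d.py .6514 -.0727 .077
python3 - <<'E'
from h import *
a=eyes.get_image('scene');save(a,'s1')
E
```

```text
clock: 5.5
position: [0.6576, -0.0904, 0.0772]
ee_rot: [0.001, 0.992, 0.126, 0.0]
contact_force: [-0.3, 0.4, -2.1]
width: 0.011
gripper_force: 59.5
units [-0.0032 -0.0375  0.0005] dist 0.019 spin 0.0 pos [ 0.6576 -0.0904  0.0772] yaw y -75.6 t 5.5 w 0.010963587049431725 59.542518854141235 [-0.3  0.4 -2.1]
```

View pics/s1.png

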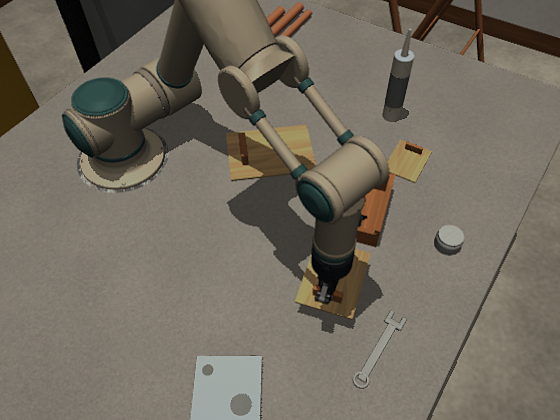

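The lid is level at about (335,285), clear of the box and about 50 mm above the bench. I lower it.

```bash
python3 -m creep '[[0,0,0,0.02,0],[0,0,0,0.045,0],[0,0,0,0.07,0],[0,0,0,0.085,0],[0,0,0,0.095,0],[0,0,0,0.101,0],[0,0,0,0.103,0],[0,0,0,0.103,0]]'; python3 -m creep '[[0.1,0,0,0,0],[0.25,0,0,0,0],[0.4,0,0,0,0],[0.4,0,0,-0.02,0],[0.4,0,0,-0.06,0],[0.4,0,0,-0.12,0],[0.5,0,0,-0.2,0],[0.6,0,0,-0.28,0],[0.6,0,0,-0.32,0],[0.6,0,0,-0.32,0]]'; python3 d.py .59 .166 .22 -75.3
```

```text
clock: 6.35
position: [0.657, -0.0879, 0.026]
ee_rot: [0.0, 0.992, 0.127, 0.0]
contact_force: [0.1, 0.1, -1.5]
width: 0.0106
gripper_force: 59.6
clock: 7.35
position: [0.6591, -0.0884, 0.1913]
ee_rot: [0.002, 0.992, 0.127, 0.005]
contact_force: [0.9, -0.7, 0.1]
width: 0.0512
gripper_force: 0.0
units [-0.0054 -0.5269 -0.0599] dist 0.265 spin -0.0004 pos [ 0.6591 -0.0884  0.1913] yaw y -75.4 t 7.35 w 0.051186825461109704 0.0 [ 0.9 -0.7  0.1]
```

Run:
```python
from h import *
a=eyes.get_image('scene');b=eyes.get_image('top')
for n in ('scene','top'):
  for l in ('coupling','lid'):
    for d in eyes.place_of(n,l)[:4]: print(n,l,np.round(d['centre'],1),d['confidence'])
f=lambda i,r:cv2.resize(i['frame'][r[0]:r[1],r[2]:r[3]],(560,560*(r[1]-r[0])//(r[3]-r[2])))[:,:,::-1]
cv2.imwrite('pics/c1.png',np.vstack([f(a,(150,330,270,470))[:400],f(b,(130,220,180,320))])[:,:,:] if 0 else cv2.resize(np.hstack([f(a,(150,330,270,420)),f(b,(130,310,180,330))]),(800,480)))
```

```text
scene lid [330.4 289.3] 0.69
scene lid [409.  159.4] 0.69
scene lid [270.3 149.1] 0.57
top lid [212.3 280.1] 0.97
top lid [155.4 170.6] 0.58
top lid [297.  163.9] 0.56
```

View pics/c1.png

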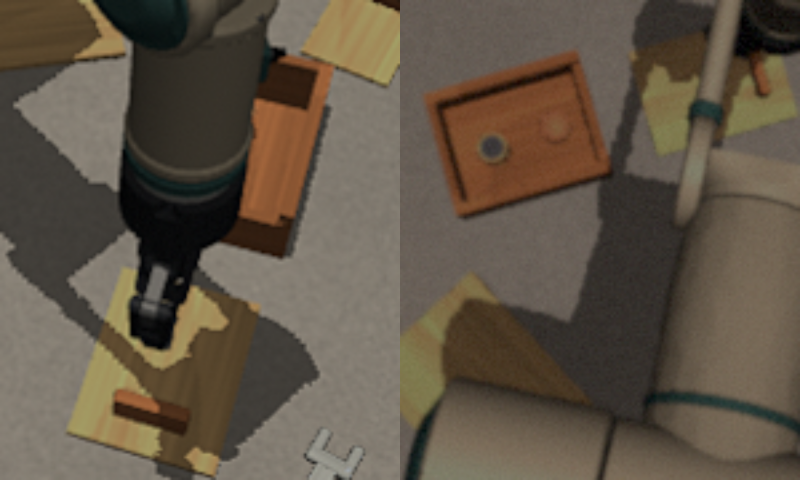

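The lid lies flat with its bar up. The coupling, with its dark mouth, is at the +x end of the box, at about (214,186) in the top picture. The domed cap is near the front.

```bash
python3 - <<'E'
from h import *
b=eyes.get_image('top')
print('top',at(b,214.1,185.9,.042), 'box pred',.591+.036*np.cos(np.radians(104.7)),.166+.036*np.sin(np.radians(104.7)))
print(manip.get_state()['qpos'])
E
python3 d.py .581 .2 .2 14.7
```

```text
top [0.57491047 0.19690401 0.042     ] box pred 0.581864713994947 0.20082163909993156
[-2.37904637e-01  4.42751470e-01  1.39965774e+00 -4.96146322e-05
  1.30219428e+00  1.07891353e+00]
units [-0.0007 -0.5946 -0.0309] dist 0.298 spin 0.2496 pos [ 0.656  -0.0877  0.1841] yaw y -75.4 t 7.7 w 0.05124832917606659 0.0 [ 0.4  0.5 -0.9]
```

```bash
python3 -m creep '[[0.65,0,-0.05,-0.02,-0.02],[0.65,0,-0.12,-0.03,-0.045],[0.65,0,-0.19,-0.03,-0.068],[0.65,0,-0.26,-0.03,-0.09],[0.65,0,-0.33,-0.03,-0.113],[0.65,0,-0.4,-0.03,-0.136],[0.65,0,-0.47,-0.03,-0.158],[0.65,0,-0.53,0,-0.181],[0.65,0,-0.57,0.02,-0.204],[0.65,-0.002,-0.592,0.03,-0.226]]'; python3 d.py .579 .199 .17 14.7;python3 -m creep '[[0.65,0,0,0,-0.012],[0.65,0,0,0,-0.024],[0.65,0,0,0,-0.024],[0.65,0,0,0,-0.024]]'; python3 d.py .579 .199 .17 14.7
python3 - <<'E'
from h import *
a=eyes.get_image('wrist');save(a,'w1')
print(proj(a,[[.579,.199,.042],[.579,.199,.006]]).round(0).tolist())
for d in eyes.place_of('wrist','coupling')[:3]: print(d, at(a,*d['centre'],.006))
E
```

```text
clock: 8.7
position: [0.5798, 0.2001, 0.1687]
ee_rot: [-0.001, 0.667, 0.745, -0.001]
contact_force: [-0.5, 0.2, -0.5]
width: 0.0557
gripper_force: 0.0
units [-0.0021 -0.0018 -0.0025] dist 0.002 spin -0.0232 pos [0.5798 0.2001 0.1687] yaw y 6.4 t 8.7 w 0.05571344088058567 0.0 [-0.5  0.2 -0.5]
clock: 9.1
position: [0.5812, 0.1983, 0.1701]
ee_rot: [-0.0, 0.612, 0.79, -0.001]
contact_force: [-0.4, 0.4, -0.3]
width: 0.0553
gripper_force: 0.0
units [ 0.0025 -0.0039  0.0002] dist 0.002 spin -0.0007 pos [0.5812 0.1983 0.1701] yaw y 14.5 t 9.1 w 0.05529311712371066 0.0 [-0.4  0.4 -0.3]
[[278.0, 208.0], [278.0, 198.0]]
{'centre': [274.3, 197.0], 'confidence': 0.73} [0.57540018 0.19938293 0.006     ]
```

View pics/w1.png

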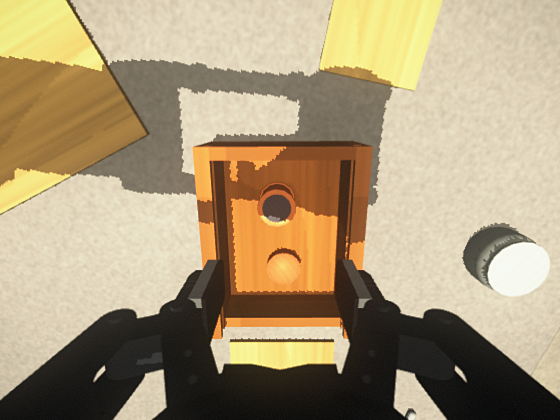

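The wrist view shows the coupling's mouth at (276,209), within about 2 px of its predicted position, and clear between the jaws. I descend straight down on it.

```bash
python3 d.py .577 .1985 .025 14.7; python3 -m creep '[[0.65,0.002,-0.008,0.05,0],[0.65,0.002,-0.008,0.12,0],[0.65,0.002,-0.008,0.18,0],[0.65,0.002,-0.008,0.23,0],[0.65,0.002,-0.008,0.26,0],[0.65,0.002,-0.008,0.28,0],[0.65,0.002,-0.008,0.289,0],[0.65,0.002,-0.008,0.289,0]]'; python3 d.py .577 .1985 .025 14.7
```

```text
units [ 0.0027 -0.0081  0.2909] dist 0.146 spin -0.0006 pos [0.5814 0.1982 0.1704] yaw y 14.5 t 9.2 w 0.05595852712720488 0.0 [-0.4  0.7  0.3]
clock: 10.0
position: [0.579, 0.1985, 0.0306]
ee_rot: [0.001, 0.612, 0.791, 0.002]
contact_force: [-1.5, -0.9, 20.2]
width: 0.0555
gripper_force: 8.3
units [ 0.0009 -0.004   0.0112] dist 0.006 spin -0.0005 pos [0.579  0.1985 0.0306] yaw y 14.5 t 10.0 w 0.055459691681716446 8.262761137448251 [-1.5 -0.9 20.2]
```

```bash
python3 -m creep '[[0.65,0,0,-0.015,0],[0.65,0,0,-0.015,0]]'; python3 d.py .577 .1985 .025 14.7
python3 - <<'E'
from h import *
a=eyes.get_image('wrist');b=eyes.get_image('scene')
s=cv2.resize(b['frame'][120:270,270:420],(400,400),interpolation=cv2.INTER_CUBIC)
w=cv2.resize(a['frame'][100:400,130:430],(400,400))
cv2.imwrite('pics/x.png',np.hstack([s,w])[:,:,::-1])
for d in eyes.place_of('wrist','coupling')[:3]: print(d, at(a,*d['centre'],.006))
E
```

```text
clock: 10.2
position: [0.5786, 0.1985, 0.0354]
ee_rot: [0.001, 0.612, 0.791, 0.001]
contact_force: [-0.8, -0.5, -0.0]
width: 0.0557
gripper_force: 0.0
units [ 0.0008 -0.0032  0.0208] dist 0.011 spin -0.0005 pos [0.5786 0.1985 0.0354] yaw y 14.5 t 10.2 w 0.05574567692478128 0.0 [-0.8 -0.5 -0. ]
{'centre': [276.0, 259.6], 'confidence': 0.7} [0.57683862 0.19746302 0.006     ]
```

View pics/x.png

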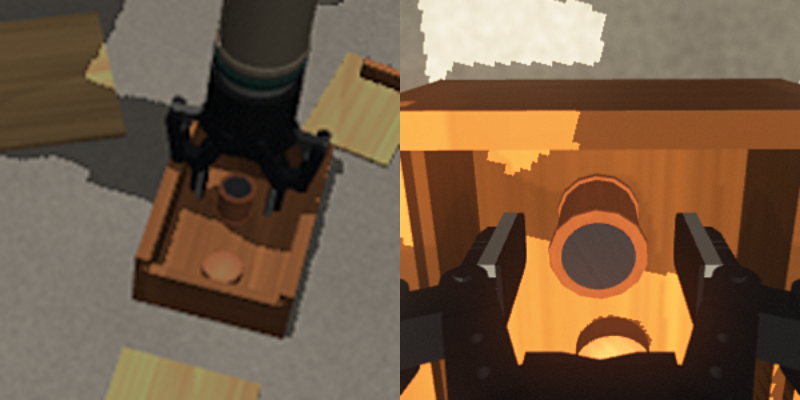

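The open linkages were resting on the long walls, and the coupling is centred between the pads. I narrow the jaws, then descend the rest of the way.

```bash
python3 -m creep '[[0.5,0,-0.002,0,0],[0.5,0,-0.002,0,0],[0.5,0,-0.002,0,0],[0.5,0,-0.002,0.006,0],[0.5,0,-0.002,0.012,0],[0.5,0,-0.002,0.016,0],[0.5,0,-0.002,0.016,0]]'; python3 d.py .577 .1985 .025 14.7
```

```text
clock: 11.05
position: [0.5803, 0.1991, 0.0289]
ee_rot: [0.003, 0.612, 0.791, 0.004]
contact_force: [5.3, 2.5, 4.5]
width: 0.0425
gripper_force: 0.0
units [ 0.0005 -0.0067  0.0078] dist 0.005 spin -0.0004 pos [0.5803 0.1991 0.0289] yaw y 14.6 t 11.05 w 0.04253197804484585 0.0 [5.3 2.5 4.5]
```

```bash
python3 -m creep '[[0.4,0,0,-0.002,0],[0.2,0,0,-0.002,0],[0.1,0,0,-0.002,0],[0.1,0,0,-0.002,0],[0.1,0,0,-0.002,0],[0.1,0,0,-0.002,0]]' 40; python3 d.py .577 .1985 .025 14.7
```

```text
clock: 11.65
position: [0.5775, 0.1983, 0.0279]
ee_rot: [0.001, 0.612, 0.791, 0.001]
contact_force: [1.1, 0.3, 7.8]
width: 0.032
gripper_force: 38.8
units [ 0.0006 -0.0009  0.0058] dist 0.003 spin -0.0004 pos [0.5775 0.1983 0.0279] yaw y 14.6 t 11.65 w 0.031971259070762315 38.81996154785156 [1.1 0.3 7.8]
```

```bash
python3 -m creep '[[0.1,0,0,-0.01,0],[0.1,0,0,-0.03,0],[0.1,0,0,-0.07,0],[0.1,0,0,-0.12,0],[0.1,0,0,-0.17,0],[0.1,0,0,-0.22,0],[0.1,0,0,-0.25,0],[0.1,0,0,-0.264,0],[0.1,0,0,-0.264,0]]'; python3 d.py .586 -.339 .16
python3 - <<'E'
from h import *
a=eyes.get_image('wrist');b=eyes.get_image('scene')
s=cv2.resize(b['frame'][90:270,250:430],(400,400),interpolation=cv2.INTER_CUBIC)
w=cv2.resize(a['frame'][100:400,130:430],(400,400))
cv2.imwrite('pics/x2.png',np.hstack([s,w])[:,:,::-1])
E
```

```text
clock: 12.55
position: [0.5764, 0.1981, 0.1596]
ee_rot: [0.0, 0.612, 0.791, 0.0]
contact_force: [-0.1, 0.3, -0.9]
width: 0.0318
gripper_force: 39.7
units [-1.0445e+00 -2.5150e-01 -1.0000e-03] dist 0.537 spin 0.0 pos [0.5764 0.1981 0.1596] yaw y 14.6 t 12.55 w 0.03177222375421967 39.70347762107849 [-0.1  0.3 -0.9]
```

View pics/x2.png

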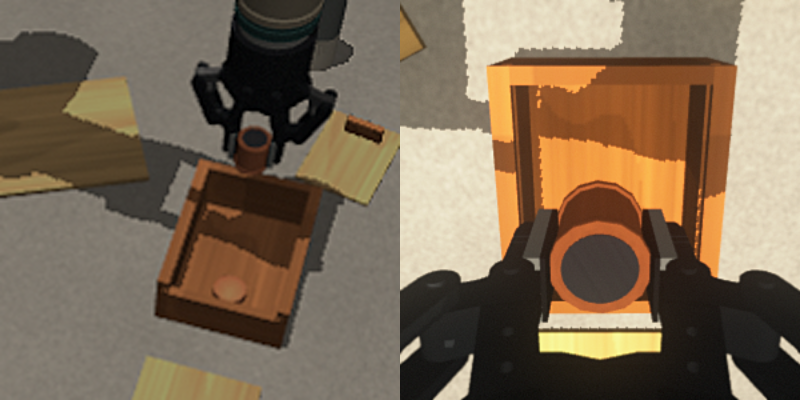

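The coupling is held upright in the jaws above the box, and the cap stayed behind. I move over to the tile.

```bash
python3 -m creep '[[0.1,-0.04,-0.01,0,0],[0.1,-0.11,-0.026,0,0],[0.1,-0.19,-0.046,0,0],[0.1,-0.27,-0.065,0,0],[0.1,-0.35,-0.084,0,0],[0.1,-0.43,-0.104,0,0],[0.1,-0.5,-0.12,0,0],[0.1,-0.56,-0.135,0,0],[0.1,-0.6,-0.144,0,0],[0.1,-0.6,-0.144,0,0]]'; python3 d.py .586 -.339 .16; python3 -m creep '[[0.1,-0.05,-0.012,0,0],[0.1,-0.12,-0.029,0,0],[0.1,-0.2,-0.048,0,0],[0.1,-0.28,-0.067,0,0],[0.1,-0.35,-0.084,0,0],[0.1,-0.41,-0.099,0,0],[0.1,-0.444,-0.107,0,0],[0.1,-0.444,-0.107,0,0],[0.1,-0.444,-0.107,0,0]]'; python3 d.py .586 -.339 .036
```

```text
clock: 13.65
position: [0.5814, -0.1131, 0.1572]
ee_rot: [-0.001, 0.613, 0.79, -0.001]
contact_force: [-0.6, 0.6, -1.7]
width: 0.0318
gripper_force: 39.7
units [-0.4399 -0.1032 -0.0053] dist 0.226 spin 0.0 pos [ 0.5814 -0.1131  0.1572] yaw y 14.4 t 13.65 w 0.031844312375887994 39.72452759742737 [-0.6  0.6 -1.7]
clock: 14.55
position: [0.5858, -0.337, 0.158]
ee_rot: [-0.001, 0.612, 0.791, 0.001]
contact_force: [0.0, 0.9, -1.0]
width: 0.0316
gripper_force: 39.7
units [-0.0047 -0.0004  0.244 ] dist 0.122 spin 0.0 pos [ 0.5858 -0.337   0.158 ] yaw y 14.6 t 14.55 w 0.03157448781504514 39.73795473575592 [ 0.   0.9 -1. ]
```

```bash
python3 -m creep '[[0.1,-0.004,0,0.04,0],[0.1,-0.004,0,0.1,0],[0.1,-0.004,0,0.16,0],[0.1,-0.004,0,0.2,0],[0.1,-0.004,0,0.225,0],[0.1,-0.004,0,0.235,0],[0.1,-0.004,0,0.24,0],[0.1,-0.004,0,0.244,0],[0.1,-0.004,0,0.244,0],[0.1,-0.004,0,0.244,0]]'; python3 d.py .586 -.339 .034
```

```text
clock: 15.55
position: [0.587, -0.341, 0.0377]
ee_rot: [0.001, 0.612, 0.791, 0.0]
contact_force: [0.7, -0.3, -1.8]
width: 0.0313
gripper_force: 39.7
units [ 0.0044 -0.0008  0.0074] dist 0.004 spin 0.0 pos [ 0.587  -0.341   0.0377] yaw y 14.5 t 15.55 w 0.031273372496981956 39.743109941482544 [ 0.7 -0.3 -1.8]
```

```bash
python3 -m creep '[[0.1,0,0,0.004,0],[0.1,0,0,0.004,0],[0.1,0,0,0.004,0]]';python3 -m creep '[[0.1,0,0,0.004,0],[0.1,0,0,0.004,0],[0.1,0,0,0.004,0]]'
```

```text
clock: 15.85
position: [0.5865, -0.3407, 0.0349]
ee_rot: [0.0, 0.612, 0.791, -0.0]
contact_force: [0.2, 0.1, -1.2]
width: 0.0313
gripper_force: 39.7
clock: 16.15
position: [0.5867, -0.3409, 0.034]
ee_rot: [0.001, 0.612, 0.791, -0.0]
contact_force: [-1.6, 1.3, 6.4]
width: 0.0316
gripper_force: 40.0
```

Contact shows at 6 N, so I open slowly and retreat.

```bash
python3 -m creep '[[0.4,0,0,-0.002,0],[0.45,0,0,-0.002,0],[0.5,0,0,-0.002,0],[0.6,0,0,-0.002,0],[0.6,0,0,-0.01,0],[0.6,0,0,-0.05,0],[0.6,0,0,-0.12,0],[0.6,0,0,-0.2,0],[0.6,0,0,-0.28,0],[0.6,0,0,-0.3,0]]'
python3 - <<'E'
from h import *
a=eyes.get_image('wrist');b=eyes.get_image('scene')
s=cv2.resize(b['frame'][220:420,160:360],(400,400),interpolation=cv2.INTER_CUBIC)
w=cv2.resize(a['frame'][50:400,105:455],(400,400))
cv2.imwrite('pics/x3.png',np.hstack([s,w])[:,:,::-1])
for i,n in ((a,'wrist'),(b,'scene')):
  for d in eyes.place_of(n,'coupling')[:2]: print(n,d, at(i,*d['centre'],.012))
E
```

```text
clock: 17.15
position: [0.5888, -0.3422, 0.1888]
ee_rot: [0.005, 0.612, 0.791, 0.0]
contact_force: [1.2, -0.7, 0.8]
width: 0.0512
gripper_force: 0.0
wrist {'centre': [275.7, 196.8], 'confidence': 0.89} [ 0.58650937 -0.34462863  0.012     ]
scene {'centre': [230.0, 390.3], 'confidence': 0.71} [ 0.59233787 -0.33929682  0.012     ]
```

View pics/x3.png

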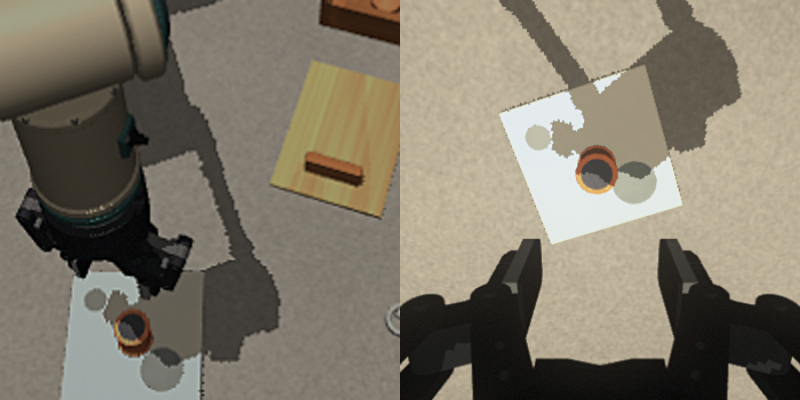

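The coupling stands upright near the tile's centre, the lid lies flat with its bar up, and the gripper is clear. I hand in.

```bash
python3 -m creep '[[0.6,0,0,0,0],[0.6,0,0,0,0]]'; python3 -c "from rig import manip; print(manip.sign_off())"
```

```text
clock: 17.55
position: [0.5857, -0.3401, 0.1807]
ee_rot: [-0.002, 0.612, 0.791, -0.0]
contact_force: [0.5, -0.2, -0.8]
width: 0.0511
gripper_force: 0.0
the job is handed in; nothing more can be done
None
```

I handed the job in at 17.6 s: in the last pictures the lid lies flat on the bench with its bar up, and the coupling stands upright near the tile's centre; sign-off returned no verdict.

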